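Mark a batch of silver bars in the pedal press

TASK

Clear the emery block off the anvil of the green marking press and lay it flat on the cork mat, then lay every silver bar from the pocket tray across the raised anvil rail, side by side and centred on it. With all of them on the anvil, press the pedal right down to its stop and hold it there for a full second so that the hinged head stamps them all at once, then let it come up. Finish by laying all the stamped bars flat in the rimmed finished tray, none on top of another, and leave the other things on the bench where they are.

Things in the scene. Friction and masses are not known exactly. Their poses are not given: they have to be found in the camera images.
- bar1: silver bar, plain square rod 90 mm long, 22 x 22 mm, about 0.45 kg; up to four of them, identical, the rest absent; starts lying in a pocket of the pocket tray. Origin at its centre, x along its length; any of its four long faces may be up
- bar2: silver bar, plain square rod 90 mm long, 22 x 22 mm, about 0.45 kg; up to four of them, identical, the rest absent; starts lying in a pocket of the pocket tray. Origin at its centre, x along its length; any of its four long faces may be up
- bar3: silver bar, plain square rod 90 mm long, 22 x 22 mm, about 0.45 kg; up to four of them, identical, the rest absent; starts lying in a pocket of the pocket tray. Origin at its centre, x along its length; any of its four long faces may be up
- bar4: silver bar, plain square rod 90 mm long, 22 x 22 mm, about 0.45 kg; up to four of them, identical, the rest absent; starts lying in a pocket of the pocket tray. Origin at its centre, x along its length; any of its four long faces may be up
- anvil (a point): centre of the top of the green press's steel anvil rail, 45 mm above the bench; x across the rail, away from the robot, along a bar laid rightly; y along the rail to the left; z up. Rail 270 mm long (y), 40 wide, on a base plate 12 mm thick. Behind it a back stop, a strip 250 mm long with its face at x = 52 mm, rises 15 mm above the rail. Bars lie across the rail; four fit at 56 mm spacing
- head (a joint): angle of the stamping head, rad: 0 open, 1.45 closed; a 250 mm steel beam on two arms, hinged 130 mm behind the rail's centre line (x) at 67 mm height, between posts at y +-158 mm, 85 mm high. Open, it stands nearly upright, 222 mm high, its face 110 mm behind the centre line; geared to the pedal, it swings forward and down until it lies level on the bars
- pedal_tread (a point): centre of the top of the pedal's tread, a dark ribbed plate 85 (x) x 75 (y) mm right of the anvil (70 mm nearer the robot and 225 mm further right than the anvil's centre), 74 mm above the bench when up; pressed to the stop it sinks 40 mm and shifts under 10 mm. Axes as anvil's when up; tilts with the pedal. The press's gear housing, 115 mm high, begins 145 mm behind it (+x)
- pedal (a joint): angle of the pedal, rad: 0 up (spring-held), 0.24 at its stop. Its level hinge, along the rail, lies 170 mm behind the tread's centre (+x). About 5 N at the tread starts it, 13 N takes it to the stop; it springs back when let go and drives the head through gears
- pocket_tray: light plywood tray, 124 x 242 mm, fixed, with four pockets side by side along its y at -93, -31, +31, +93 mm; each pocket is 100 mm (x) by 28 mm (y) and 6 mm deep, its floor 6 mm above the bench, the ridges between 34 mm wide, the tray's top 12 mm above the bench. Origin at the centre of its underside, z up
- finished_tray: dark wooden tray with a low rim and grey lining, 142 (x) x 272 (y) mm outside, 130 x 260 mm inside, fixed; its floor is 6 mm and its rim 14 mm above the bench. Origin at the centre of its underside, z up. Four bars fit side by side along its y, each lying along its x, at 62 mm spacing. It and the pocket tray may be on either side
- mat: flat cork tool mat, 100 (x) x 190 (y) mm, 4 mm thick, fixed to the bench at the left of the press; origin at the centre of its underside
- emery_block: emery block: wooden hand sanding block 88 mm long (x), 34 mm wide (y), 16 mm thick (z), 50 g, wrapped in grey abrasive with bare wood at both ends; starts lying across the anvil rail. Origin at the centre of its underside
- tub: white open plastic tub 100 x 140 x 55 mm at the far right; leave it where it is. Origin under its centre
- dapping_block: steel dapping block, a 60 mm cube, at the far left; leave it where it is. Origin under its centre
- jar: closed amber glass jar, 60 mm across and 85 mm high, at the left; leave it where it is. Origin under its centre

How it is judged:
By the outcome, as a careful person would: the job done as asked, in the order asked, and still so for the second after the job is handed in, with the robot touching nothing.
Of bar1, bar2, bar3, bar4 only 2 to 4 are there at a start; the rules pass over those that are not, and their reading is None.
At some moment in a run one of bar1, bar2, bar3, bar4, emery_block may be knocked a few centimetres aside while the robot is not near it.
Once in a run the grip may slacken for a moment while it holds something.
It also fails if it takes over 210 s, if anything falls off the work surface, if the arm or the gripper's body presses on something with over 40 N, if the wrist force passes 120 N, or if a joint passes its speed limit or range.

ROBOT

A 6-joint arm with a two-finger parallel gripper is mounted at the origin on the work surface. World frame = base frame: x ahead of the robot, y to its left, z up, the work surface at z = 0. Lengths are in m, angles in rad, forces in N, time in s.
With the tool pointing down it reaches from about 0.35 to 0.975 m from the base axis. Payload 4.9 kg.
Tool frame: the origin (TCP) lies at the very end of the fingers, on their centre line; the grasp point (between the pads) lies 19 mm behind it (ctrl.tcp_to_grasp is the z of the grasp point in the tool frame, in m); z points along the fingers, y is the line along which they close (so a half turn about z gives the same grasp; the last joint's range is limited). The gripper opens to 85 mm and grips with 20 to 120 N. Pads are 22 mm wide; open, the fingers measure 114 mm over their backs; the gripper's body (76 mm by 85 mm) begins 54 mm behind the grasp point. The pads swing forward as they close: fully open they stand 13 mm farther back than shut.
Start: joints at [-1.347, 0.053, 1.613, -0, 1.476, -0.119], TCP at [0.21, -0.589, 0.231] pointing down, gripper open.
Joint ranges: [-3.01, 3.01], [-1.01, 2.22], [0.06, 2.58], [-1.02, 4.17], [0.09, 2.62], [-3.14, 3.14]. Speed limits (rad/s): [2.57, 2.57, 3.14, 3.14, 3.14, 3.14].

INTERFACE

Orientations are given as a rotation vector (axis times angle).
In Python, from station import ctrl, eyes, job, nets gives the robot as it stands. The module is installed in compiled form; this text tells all that it offers.
- The arm moves only by the tool jog_arm, never from a script. Its argument "commands" is one flat list of numbers, 7 for each row, row after row: the shift along the tool's x, y, z each as a share of 0.06 m, from -1 to 1, then the turn, a rotation vector about the tool's x, y, z each as a share of 0.1 rad, from -1 to 1, then the finger opening in mm, from 0 to 85.4. In form: [x, y, z, ax, ay, az, grip, x, y, z, ax, ay, az, grip, ...]. A call has 1 to 20 rows; each row shifts and turns the commanded pose from where the row before left it, along the tool's axes as they then stand; what a row does not reach is not made up. A row lasts 1/8 s, in which the tool goes at most 62.5 mm and 10.7 degrees, less where a joint would pass 70% of its speed; a pose out of reach is approached as far as the arm can. A call with a number of a shift or a turn outside -1 to 1 is refused whole. A call with a gripper value outside its range is refused whole. The fingers move at their own pace and stop on an object; "newtons" is the grip in N (left out, the last holds). Time passes only in rows, so rows that do not move let the fingers close. It gives the time, the measured TCP pose, the force, the opening and the grip force at its end, in the units of the state.
- ctrl.get_obs(): the state, without advancing time (a new reading comes with each control period).
- eyes.get_image(name): name is "scene" or "top"; returns a dict with "image" (400x640x3 uint8, red, green, blue), "z_map" (400x640 float32, m along the optical axis (not along the pixel's ray), 0 where there is no reading), "K" (3x3 intrinsics, pixels), "dist_coeffs" ([k1, k2, p1, p2, k3] as OpenCV has them; the pictures are not rectified), "cam_to_world" (4x4, takes a point from camera to world coordinates). Camera axes: x right, y up, looking along -z (the intrinsics and any distortion apply to the point x, -y, -z); pixel columns grow to the right and rows downward; lengths in m; the calibration is good to about 2 mm. A picture is of the moment at which its call begins.
- job.finish_job(): hands the job in; it is judged then, once.
Trained networks look in the newest picture that a camera, given by its name, has taken for a name from the list of things; names that differ only in an ending like _2 or _b are one class to them, and where a whole thing is asked for, a point or a joint stands for the part that bears it (a point fixed in the world has none). Each returns a list of dicts, best first, with "p" (0 to 1); they miss things now and then, are a little off and sometimes report something else, mostly with a low value. They report only what shows in the picture. A call takes as long as a camera call.
- nets.silhouettes(camera, name): "mask" (400x640 bool, what is visible of it) and "bbox" ([left, top, right, bottom] in pixels, round what is visible of it).
The state is a dict: "t": time; "q": joint angles; "dq": joint speeds; "effort": joint torques, N m; "tool_pos": TCP position; "tool_rot": TCP orientation; "contact_force": force on the tool from outside, world axes, zero at the start; "wrist_torque": the same for the moment, N m; "opening": finger opening in m; "grip_force": force on a finger pad.
Only numpy, scipy, OpenCV 4.12 (cv2) and the standard library are available. Lean on these libraries where they do the work, as an engineer would, in place of code of your own. Each camera call takes 0.05 s, during which the arm holds its last target. There are 200 camera calls.

## Working session

There is one attempt and no reset: what is moved stays moved. The work goes in short steps, Python scripts to look and compute and a tool call to move; the robot and the scene stay as the last step left them, time stands still between calls to the robot, and variables do not carry over. Pictures are saved under pics/ and viewed, at most 14 in all, crops included, and the job is handed in when it is done.

Besides the shell and the picture viewer there is one more tool, called after "Emit:" as name(argument=value, ...) on one line, values as JSON. jog_arm: Moves the arm, as the interface text tells. Shift numbers are shares of 0.06 m and turn numbers shares of 0.1 rad, none past 1 either way. Its arguments: {"type":"object","properties":{"commands":{"type":"array","items":{"type":"number"}},"newtons":{"type":"number"}},"required":["commands"]}

```bash
mkdir -p pics
cat > h.py <<'E'
import numpy as np, cv2
from scipy.spatial.transform import Rotation as R
from station import ctrl, eyes, job, nets
def cloud(d):
    h,w=d["z_map"].shape
    u,v=np.meshgrid(np.arange(w),np.arange(h))
    p=cv2.undistortPoints(np.stack([u,v],-1).reshape(-1,1,2).astype(np.float64),d["K"],np.array(d["dist_coeffs"])).reshape(h,w,2)
    z=d["z_map"]
    P=np.stack([p[...,0]*z,-p[...,1]*z,-z],-1)
    T=d["cam_to_world"]
    W=P@T[:3,:3].T+T[:3,3]
    W[z<=0]=np.nan
    return W
def save(d,n): cv2.imwrite(f"pics/{n}.png",d["image"][...,::-1])
def rect(W,m,lo=None,hi=None):
    P=W[m]; P=P[~np.isnan(P[:,0])]
    zt=np.percentile(P[:,2],80)
    Q=P[abs(P[:,2]-zt)<0.005] if lo is None else P[(P[:,2]>lo)&(P[:,2]<hi)]
    if len(Q)<8: return None
    (c,s,a)=cv2.minAreaRect((Q[:,:2]*1000).astype(np.float32))
    if s[0]<s[1]: a+=90; s=s[::-1]
    a=(a+90)%180-90
    return np.round(c,1),np.round(s,1),round(a,1),round(np.median(Q[:,2])*1000,1),len(Q)
def find(cam,names,pm=0.3):
    d=eyes.get_image(cam); W=cloud(d)
    for n in names:
        for r in nets.silhouettes(cam,n):
            if r["p"]>pm: print(cam,n,round(r["p"],2),r["bbox"],rect(W,r["mask"]))
    return d,W
E
python3 - <<'E'
from h import *
o=ctrl.get_obs(); print({k:np.round(v,3) for k,v in o.items()}, ctrl.tcp_to_grasp)
N="bar1 anvil pedal_tread head pocket_tray finished_tray mat emery_block tub dapping_block jar".split()
for c in("top","scene"):
    d,W=find(c,N); save(d,c+"0"); print(np.round(d["cam_to_world"],3))
E
```

```text
{'t': np.float64(0.0), 'q': array([-1.347,  0.053,  1.614, -0.   ,  1.476, -0.119]), 'dq': array([-0.001,  0.001,  0.001, -0.   ,  0.001,  0.002]), 'effort': array([ 2.0000e-03, -3.9368e+01, -3.7018e+01, -0.0000e+00,  7.0000e-03,
        0.0000e+00]), 'tool_pos': array([ 0.21 , -0.588,  0.23 ]), 'tool_rot': array([-3.094, -0.536,  0.   ]), 'contact_force': array([-0.54 ,  0.248, -0.143]), 'wrist_torque': array([0.05 , 0.042, 0.043]), 'grip_force': np.float64(0.0), 'opening': np.float64(0.086)} -0.0187
top bar1 0.78 [230.2, 226.7, 239.5, 255.0] (array([428.2, 288.4]), array([87.1, 21.9]), 6.0, np.float64(28.0), 158)
top bar1 0.69 [250.9, 225.5, 259.5, 250.0] (array([438.2, 226.7]), array([88.6, 21.7]), 4.9, np.float64(28.6), 157)
top bar1 0.57 [213.9, 230.1, 223.6, 258.0] (array([424.8, 350.2]), array([87.5, 22.3]), 2.1, np.float64(28.8), 151)
top bar1 0.45 [266.7, 226.3, 281.5, 254.7] (array([437.4, 164.2]), array([85.3, 21.8]), 5.1, np.float64(27.9), 152)
top anvil 0.65 [255.8, 116.6, 395.8, 214.0] (array([745.7, -34.1]), array([403. , 100.4]), -89.0, np.float64(114.0), 655)
top anv
[... 2789 characters left out ...]
 211.7] (array([ 411.5, -251.7]), array([272.3, 149.8]), 88.8, np.float64(8.8), 2014)
scene mat 0.64 [382.0, 199.0, 447.2, 229.7] (array([595.9, 350.7]), array([189.1, 101.6]), 84.5, np.float64(5.0), 1303)
scene tub 0.66 [123.2, 221.7, 182.4, 265.4] (array([ 611.8, -452.2]), array([140.3, 104. ]), -81.5, np.float64(45.9), 265)
scene dapping_block 0.94 [406.8, 223.2, 436.3, 254.2] (array([712.7, 326.3]), array([60.9, 60.2]), -76.4, np.float64(60.7), 354)
scene jar 0.78 [431.2, 146.6, 453.0, 169.4] (array([397.8, 500.1]), array([51.6, 48.3]), 84.5, np.float64(85.6), 140)
[[ 0.143 -0.75   0.645  1.357]
 [ 0.99   0.104 -0.099 -0.084]
 [ 0.007  0.653  0.757  0.993]
 [ 0.     0.     0.     1.   ]]
```

Run:
```python
from h import *
for c in("top","scene"):
    d=eyes.get_image(c); W=cloud(d)
    x,y,z=W[...,0],W[...,1],W[...,2]
    m=(x>.57)&(x<.69)&(y>-.16)&(y<.22)
    for n,a,b,mm in(("rail",.041,.050,m),("stop",.056,.066,(x>.66)&(x<.72)&(y>-.12)&(y<.18)),("housing",.10,.125,(x>.6)&(x<.9)&(y<-.1)&(y>-.35)),("tread",.066,.082,(x>.45)&(x<.62)&(y>-.3)&(y<-.1)),("tray",.009,.018,(x>.3)&(x<.52)&(y>-.42)&(y<-.08))):
        k=mm&(z>a)&(z<b); print(c,n,rect(W,k,a,b))
        if n=="rail":
            P=W[k]; print(np.round(np.polyfit(P[:,1],P[:,0],1),4), np.round(np.percentile(P[:,1],[0,1,99,100]),3),np.round(np.percentile(P[:,0],[1,99]),3))
    im=d["image"][90:290,150:470] if c=="top" else d["image"][120:320,100:420]
    cv2.imwrite(f"pics/{c}1.png",cv2.resize(im,None,fx=2.5,fy=2.5)[...,::-1])
```

```text
top rail (array([642.6,  29.5]), array([268.1,  73.2]), 89.4, np.float64(45.2), 869)
[0.0088 0.6276] [-0.105 -0.103  0.163  0.164] [0.606 0.679]
top stop (array([673.3,  29.7]), array([249.2,  25.7]), 89.7, np.float64(60.3), 215)
top housing (array([ 749. , -169.8]), array([137.2, 101. ]), -89.5, np.float64(114.7), 873)
top tread (array([ 565.2, -193.8]), array([105.2,  76.5]), -0.8, np.float64(74.3), 681)
top tray (array([ 416.7, -264.7]), array([333.1, 182.6]), 81.3, np.float64(11.0), 981)
scene rail (array([638.2,  25.5]), array([258.4, 100. ]), 89.3, np.float64(45.8), 161)
[0.1096 0.6767] [-0.103 -0.103  0.152  0.154] [0.606 0.688]
scene stop (array([684.3,  29.8]), array([246.1,   6.8]), 89.5, np.float64(59.3), 127)
scene housing (array([ 749.7, -170.1]), array([140.1, 100.5]), 89.2, np.float64(115.6), 1159)
scene tread (array([ 565.1, -194.2]), array([107.8,  75.2]), -0.5, np.float64(75.3), 635)
scene tray (array([ 412.1, -251.7]), array([272.2, 149.1]), 88.7, np.float64(11.0), 1026)
```

View pics/top1.png

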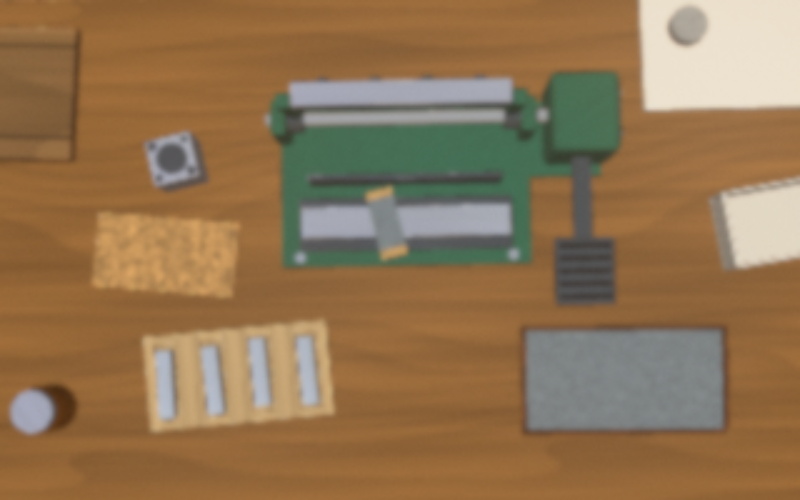

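View pics/scene1.png

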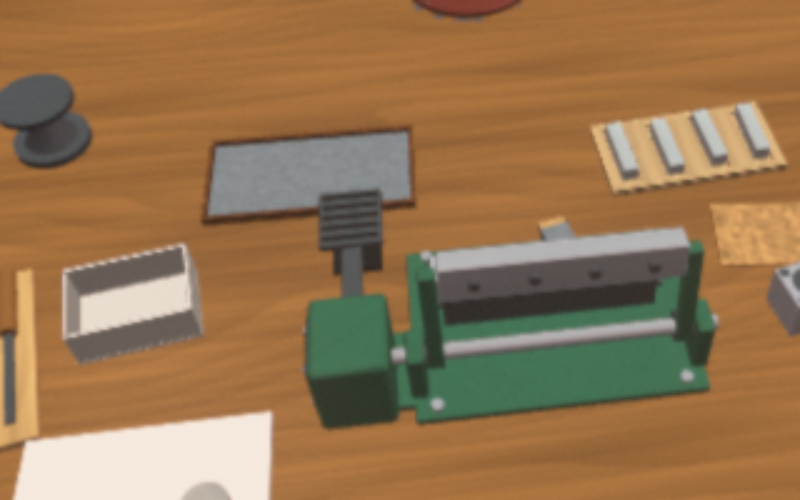

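Emit:
jog_arm(commands=[0, 0, 0, 0, 0, 0.63, 60, 0, 0, 0, 0, 0, 0.63, 60, 0.64, -0.64, 0, 0, 0, 0, 60, 0.64, -0.64, 0, 0, 0, 0, 60, 0.64, -0.64, 0, 0, 0, 0, 60, 0.64, -0.64, 0, 0, 0, 0, 60, 0.64, -0.64, 0, 0, 0, 0, 60, 0.64, -0.64, 0, 0, 0, 0, 60, 0.64, -0.64, 0, 0, 0, 0, 60, 0.64, -0.64, 0, 0, 0, 0, 60, 0.64, -0.64, 0, 0, 0, 0, 60, 0.64, -0.64, 0, 0, 0, 0, 60, 0.64, -0.64, 0, 0, 0, 0, 60, 0.64, -0.64, 0, 0, 0, 0, 60, 0.64, -0.64, 0, 0, 0, 0, 60, 0.64, -0.64, 0, 0, 0, 0, 60, 0, 0, 0, 0, 0, 0, 60])

```text
t: 3.42
tool_pos: [0.6204, 0.0549, 0.2309]
tool_rot: [-3.122, -0.347, 0.0]
contact_force: [-0.3, -0.4, -0.1]
opening: 0.0599
grip_force: 0.0
```

```bash
cat >> h.py <<'E'
def plan(*wps):
    """waypoints (x,y,z in mm, yaw deg): turn first (about tool z), then shift in the turned frame; units"""
    o=ctrl.get_obs(); p=np.array(o["tool_pos"]); Rm=R.from_rotvec(o["tool_rot"]).as_matrix()
    yaw=np.degrees(np.arctan2(Rm[1,0],Rm[0,0]))
    print("t",round(float(o["t"]),2),"pos",np.round(p*1000,1),"yaw",round(yaw,2),"tilt",np.round(Rm[:2,2],4),"open",round(float(o["opening"])*1000,1),"grip",round(float(o["grip_force"]),1),"F",np.round(o["contact_force"],1))
    for x,y,z,w in wps:
        t=np.array([x,y,z])/1000; T=R.from_euler("z",w,degrees=True).as_matrix()@np.diag([1,-1,-1])
        s=T.T@(t-p)/0.06
        print((x,y,z,w),"turn",round(-np.radians(w-yaw)/0.1,2),"shift",np.round(s,2))
        p,yaw=t,w
E
python3 - <<'E'
from h import *
plan((622.7,55,75,12.4),(622.7,55,49,12.4))
E
```

```text
t 3.42 pos [620.4  54.9 230.9] yaw 12.67 tilt [-0.0004  0.0005] open 59.9 grip 0.0 F [-0.3 -0.4 -0.1]
(622.7, 55, 75, 12.4) turn 0.05 shift [0.04 0.01 2.6 ]
(622.7, 55, 49, 12.4) turn -0.0 shift [0.   0.   0.43]
```

Emit:
jog_arm(commands=[0.04, 0.01, 0.65, 0, 0, 0.05, 60, 0, 0, 0.65, 0, 0, 0, 60, 0, 0, 0.65, 0, 0, 0, 60, 0, 0, 0.65, 0, 0, 0, 60, 0, 0, 0.43, 0, 0, 0, 60, 0, 0, 0, 0, 0, 0, 60, 0, 0, 0, 0, 0, 0, 30, 0, 0, 0, 0, 0, 0, 30, 0, 0, 0, 0, 0, 0, 30, 0, 0, 0, 0, 0, 0, 30, 0, 0, 0, 0, 0, 0, 30, 0, 0, -0.5, 0, 0, 0, 30, 0, 0, -0.6, 0, 0, 0, 30, 0, 0, -0.6, 0, 0, 0, 30], newtons=40)

```text
t: 5.18
tool_pos: [0.6216, 0.052, 0.1524]
tool_rot: [-3.124, -0.332, 0.001]
contact_force: [0.4, -0.5, -0.3]
opening: 0.0329
grip_force: 40.4
```

Run:
```python
from h import *
plan((596,353,150,-6.5),(596,353,9,-6.5))
```

```text
t 5.17 pos [621.6  52.  152.4] yaw 12.14 tilt [-0.0004  0.    ] open 32.9 grip 40.4 F [ 0.4 -0.5 -0.3]
(596, 353, 150, -6.5) turn 3.25 shift [-0.99 -4.94  0.04]
(596, 353, 9, -6.5) turn -0.0 shift [0.   0.   2.35]
```

Emit:
jog_arm(commands=[0, 0, 0, 0, 0, 0.81, 30, 0, 0, 0, 0, 0, 0.81, 30, 0, 0, 0, 0, 0, 0.81, 30, 0, 0, 0, 0, 0, 0.82, 30, -0.12, -0.62, 0, 0, 0, 0, 30, -0.12, -0.62, 0, 0, 0, 0, 30, -0.12, -0.62, 0, 0, 0, 0, 30, -0.12, -0.62, 0, 0, 0, 0, 30, -0.12, -0.62, 0, 0, 0, 0, 30, -0.12, -0.62, 0, 0, 0, 0, 30, -0.12, -0.62, 0, 0, 0, 0, 30, -0.14, -0.6, 0, 0, 0, 0, 30, 0, 0, 0.5, 0, 0, 0, 30, 0, 0, 0.5, 0, 0, 0, 30, 0, 0, 0.5, 0, 0, 0, 30, 0, 0, 0.5, 0, 0, 0, 30, 0, 0, 0.2, 0, 0, 0, 30, 0, 0, 0, 0, 0, 0, 30])

```text
t: 7.42
tool_pos: [0.5964, 0.3529, 0.0187]
tool_rot: [3.136, -0.178, -0.002]
contact_force: [0.6, -0.6, 0.2]
opening: 0.0326
grip_force: 44.5
```

Run:
```python
from h import *
plan((596,353,8,-6.5))
find("top",["emery_block"])
```

```text
t 7.42 pos [596.4 352.9  18.7] yaw -6.48 tilt [-0.0016 -0.0007] open 32.6 grip 44.5 F [ 0.6 -0.6  0.2]
(596, 353, 8, -6.5) turn 0.0 shift [-0.01 -0.    0.18]
top emery_block 0.55 [212.6, 178.9, 221.9, 188.5] (array([626.7, 343.9]), array([29.5, 24.3]), -2.7, np.float64(28.0), 46)
```

Emit:
jog_arm(commands=[0, 0, 0.1, 0, 0, 0, 30, 0, 0, 0.1, 0, 0, 0, 30, 0, 0, 0, 0, 0, 0, 30, 0, 0, 0, 0, 0, 0, 45, 0, 0, 0, 0, 0, 0, 55, 0, 0, 0, 0, 0, 0, 55, 0, 0, -0.4, 0, 0, 0, 55, 0, 0, -0.6, 0, 0, 0, 50, 0, 0, -0.6, 0, 0, 0, 40, 0, 0, -0.6, 0, 0, 0, 40])

```text
t: 8.78
tool_pos: [0.5974, 0.3533, 0.1428]
tool_rot: [-3.136, 0.178, -0.003]
contact_force: [0.4, -0.3, -0.5]
opening: 0.04
grip_force: 0.0
```

Run:
```python
from h import *
d,W=find("top",["emery_block","bar1"]);find("scene",["emery_block","bar1"])
plan((426,349,100,2),(426,349,14,2))
```

```text
top emery_block 0.72 [209.8, 177.3, 220.4, 202.3] (array([599.7, 352.2]), array([86.6, 34.2]), -5.4, np.float64(21.1), 173)
top bar1 0.61 [230.7, 229.6, 239.8, 256.9] (array([427.1, 288.2]), array([87.7, 22.6]), 5.5, np.float64(28.4), 163)
top bar1 0.6 [249.2, 222.4, 255.6, 249.6] (array([438.2, 226.3]), array([88.6, 21.9]), 5.2, np.float64(28.5), 149)
top bar1 0.58 [266.7, 225.4, 280.9, 254.4] (array([438.7, 164.2]), array([87.6, 21.7]), 4.7, np.float64(28.5), 154)
scene emery_block 0.63 [411.6, 200.8, 427.1, 224.3] (array([598. , 350.9]), array([90.1, 35.3]), -6.7, np.float64(20.8), 238)
scene emery_block 0.53 [336.4, 166.1, 412.5, 199.9] (array([431.7, 255.7]), array([242.1, 130.4]), -86.1, np.float64(13.0), 1003)
scene bar1 0.76 [392.6, 162.7, 410.2, 186.0] (array([425.6, 346.7]), array([87.5, 21.3]), 2.7, np.float64(28.6), 107)
scene bar1 0.71 [375.0, 163.5, 393.0, 186.3] (array([429.7, 287.2]), array([89.9, 22.6]), 5.0, np.float64(29.2), 113)
scene bar1 0.59 [358.9, 169.2, 370.8, 190.2] (array([437.6, 225.1]), array([90.5, 22.7]), 4.6, np.float64(29.0), 121)
scene bar1 0.46 [342.4, 171.9, 351.4, 194.7] (array([437.3, 162.9]), array([94.2, 22.7]), 5.0, np.float64(28.6), 124)
scene bar1 0.34 [231.0, 198.0, 254.9, 239.8] (array([ 554.4, -193.9]), array([84. , 74.5]), 0.5, np.float64(75.9), 518)
t 9.07 pos [596.4 352.8 138.7] yaw -6.49 tilt [-0.0014 -0.0006] open 40.0 grip 0.0 F [-0.4 -0.1 -0.4]
(426, 349, 100, 2) turn -1.48 shift [-2.84 -0.04  0.65]
(426, 349, 14, 2) turn -0.0 shift [0.   0.   1.43]
```

Emit:
jog_arm(commands=[0, 0, 0, 0, 0, -0.74, 40, 0, 0, 0, 0, 0, -0.74, 40, -0.57, -0.01, 0.13, 0, 0, 0, 40, -0.57, -0.01, 0.13, 0, 0, 0, 40, -0.57, -0.01, 0.13, 0, 0, 0, 40, -0.57, -0.01, 0.13, 0, 0, 0, 40, -0.56, 0, 0.13, 0, 0, 0, 40, 0, 0, 0.4, 0, 0, 0, 40, 0, 0, 0.4, 0, 0, 0, 40, 0, 0, 0.4, 0, 0, 0, 40, 0, 0, 0.22, 0, 0, 0, 40, 0, 0, 0, 0, 0, 0, 40])

```text
t: 10.58
tool_pos: [0.4253, 0.3487, 0.0135]
tool_rot: [3.139, 0.055, -0.005]
contact_force: [-0.9, 0.3, 1.0]
opening: 0.04
grip_force: 0.0
```

Run:
```python
from h import *
plan((425.7,348.5,14,2))
```

```text
t 10.57 pos [425.3 348.7  13.5] yaw 1.99 tilt [-0.0033 -0.002 ] open 40.0 grip 0.0 F [-0.9  0.3  1. ]
(425.7, 348.5, 14, 2) turn -0.0 shift [ 0.01  0.   -0.01]
```

Emit:
jog_arm(commands=[0, 0, 0, 0, 0, 0, 18, 0, 0, 0, 0, 0, 0, 18, 0, 0, 0, 0, 0, 0, 18, 0, 0, 0, 0, 0, 0, 18, 0, 0, -0.3, 0, 0, 0, 18, 0, 0, -0.5, 0, 0, 0, 18, 0, 0, -0.6, 0, 0, 0, 18, 0, 0, -0.55, 0, 0, 0, 18, 0, 0, 0, 0, 0, 0.45, 18, 0.49, 0.55, 0, 0, 0, 0, 18, 0.49, 0.56, 0, 0, 0, 0, 18, 0.49, 0.55, 0, 0, 0, 0, 18, 0.49, 0.56, 0, 0, 0, 0, 18, 0.49, 0.55, 0, 0, 0, 0, 18, 0.49, 0.56, 0, 0, 0, 0, 18, 0.47, 0.55, 0, 0, 0, 0, 18, 0, 0, 0, 0, 0, 0, 18], newtons=80)

```text
t: 12.7
tool_pos: [0.6297, 0.1118, 0.1321]
tool_rot: [3.14, -0.022, -0.001]
contact_force: [-0.2, 0.0, -4.7]
opening: 0.0198
grip_force: 79.4
```

Run:
```python
from h import *
plan((628,113.5,54,-0.6))
d=eyes.get_image("top"); W=cloud(d)
x,y,z=W[...,0],W[...,1],W[...,2]
m=(x>.56)&(x<.70)&(y>.07)&(y<.16)&(z>.11)&(z<.165)
P=W[m]; print(len(P),np.round(P.min(0),3),np.round(P.max(0),3))
for r in nets.silhouettes("top","bar1"): print(round(r["p"],2),r["bbox"],rect(W,r["mask"]))
```

```text
t 12.7 pos [629.7 111.8 132.1] yaw -0.8 tilt [-0.0008 -0.0013] open 19.8 grip 79.4 F [-0.2  0.  -4.7]
(628, 113.5, 54, -0.6) turn -0.04 shift [-0.03 -0.03  1.3 ]
66 [0.582 0.1   0.123] [0.609 0.12  0.148]
0.76 [228.3, 226.5, 238.5, 256.9] (array([427.2, 288.2]), array([88.2, 22.3]), 5.6, np.float64(28.3), 163)
0.68 [249.4, 222.8, 257.2, 251.6] (array([438.6, 226.6]), array([87.8, 22. ]), 4.8, np.float64(28.5), 118)
0.5 [284.6, 181.4, 293.3, 190.8] (array([594.5, 110.5]), array([24.1, 18.3]), -2.4, np.float64(143.2), 55)
```

Emit:
jog_arm(commands=[-0.03, -0.03, 0.4, 0, 0, -0.04, 18, 0, 0, 0.4, 0, 0, 0, 18, 0, 0, 0.35, 0, 0, 0, 18, 0, 0, 0.1, 0, 0, 0, 18, 0, 0, 0.06, 0, 0, 0, 18, 0, 0, 0, 0, 0, 0, 18, 0, 0, 0, 0, 0, 0, 30, 0, 0, 0, 0, 0, 0, 36, 0, 0, 0, 0, 0, 0, 36, 0, 0, -0.5, 0, 0, 0, 36, 0, 0, -0.6, 0, 0, 0, 40, 0, 0, -0.4, 0, 0, -0.55, 40, -0.5, -0.54, 0, 0, 0, -0.55, 40, -0.5, -0.54, 0, 0, 0, 0, 40, -0.5, -0.54, 0.1, 0, 0, 0, 40, -0.5, -0.54, 0.1, 0, 0, 0, 40, -0.5, -0.53, 0.1, 0, 0, 0, 40, -0.5, -0.53, 0.1, 0, 0, 0, 40, 0, 0, 0, 0, 0, 0, 40])

```text
t: 15.18
tool_pos: [0.4276, 0.2929, 0.1191]
tool_rot: [3.137, 0.169, -0.002]
contact_force: [-0.9, -0.2, 0.2]
opening: 0.0398
grip_force: 0.0
```

Run:
```python
from h import *
find("top",["bar1","emery_block"]); find("scene",["bar1"])
plan((428,287.5,13.5,5.6),(428,287.5,130,5.6),(627.3,57.5,130,-.6),(627.3,57.5,53,-.6),(627.3,57.5,150,-.6),(438.3,226.2,120,5))
```

```text
top bar1 0.67 [283.0, 165.9, 290.2, 193.6] (array([625.5, 115. ]), array([86.6, 22.3]), -1.0, np.float64(67.1), 181)
top bar1 0.67 [251.6, 227.5, 258.0, 250.2] (array([437.6, 226.4]), array([89. , 21.9]), 5.2, np.float64(27.9), 164)
top bar1 0.63 [267.2, 225.3, 280.7, 253.4] (array([438.8, 163.9]), array([86.7, 21.6]), 4.8, np.float64(28.6), 157)
top bar1 0.52 [229.2, 226.3, 240.6, 256.8] (array([428.2, 287.6]), array([89.7, 21.8]), 6.2, np.float64(27.8), 110)
top emery_block 0.81 [211.0, 177.4, 224.2, 204.4] (array([599.4, 351.6]), array([86.7, 36.4]), -4.7, np.float64(20.7), 243)
scene bar1 0.7 [357.5, 165.7, 372.1, 190.1] (array([436.7, 224.5]), array([92.1, 21.8]), 4.9, np.float64(28.6), 122)
scene bar1 0.7 [340.7, 172.9, 354.8, 194.2] (array([440.7, 162.7]), array([83.8, 21.2]), 3.6, np.float64(29.1), 115)
scene bar1 0.56 [377.5, 164.0, 394.6, 182.2] (array([428.9, 286.1]), array([84.7, 21.8]), 5.8, np.float64(28.7), 111)
scene bar1 0.44 [338.4, 205.0, 348.3, 212.6] (array([598.1, 114.4]), array([39.8, 20.3]), -1.1, np.float64(67.9), 64)
scene bar1 0.33 [335.7, 163.8, 416.1, 199.4] (array([432.4, 255.5]), array([243.4, 130.4]), -85.9, np.float64(12.9), 1119)
t 15.43 pos [430.8 291.4 120.2] yaw 5.87 tilt [0.001  0.0003] open 40.2 grip 0.0 F [ 0.6 -0.2  0.1]
(428, 287.5, 13.5, 5.6) turn 0.05 shift [-0.05  0.06  1.78]
(428, 287.5, 130, 5.6) turn -0.0 shift [ 0.    0.   -1.94]
(627.3, 57.5, 130, -0.6) turn 1.08 shift [3.36 3.8  0.  ]
(627.3, 57.5, 53, -0.6) turn -0.0 shift [0.   0.   1.28]
(627.3, 57.5, 150, -0.6) turn -0.0 shift [ 0.    0.   -1.62]
(438.3, 226.2, 120, 5) turn -0.98 shift [-2.89 -3.08  0.5 ]
```

Emit:
jog_arm(commands=[-0.05, 0.06, 0.5, 0, 0, 0.05, 40, 0, 0, 0.5, 0, 0, 0, 40, 0, 0, 0.5, 0, 0, 0, 40, 0, 0, 0.28, 0, 0, 0, 40, 0, 0, 0, 0, 0, 0, 30, 0, 0, 0, 0, 0, 0, 18, 0, 0, 0, 0, 0, 0, 18, 0, 0, 0, 0, 0, 0, 18, 0, 0, -0.3, 0, 0, 0, 18, 0, 0, -0.5, 0, 0, 0, 18, 0, 0, -0.6, 0, 0, 0, 18, 0, 0, -0.54, 0, 0, 0.54, 18, 0, 0, 0, 0, 0, 0.54, 18, 0.56, 0.63, 0, 0, 0, 0, 18, 0.56, 0.63, 0, 0, 0, 0, 18, 0.56, 0.63, 0, 0, 0, 0, 18, 0.56, 0.63, 0, 0, 0, 0, 18, 0.56, 0.63, 0, 0, 0, 0, 18, 0.56, 0.65, 0, 0, 0, 0, 18, 0, 0, 0, 0, 0, 0, 18])

```text
t: 17.92
tool_pos: [0.6274, 0.0553, 0.1293]
tool_rot: [3.141, -0.02, -0.002]
contact_force: [-0.4, 0.3, -3.8]
opening: 0.0201
grip_force: 79.6
```

Run:
```python
from h import *
find("top",["bar1"])
plan((627.3,58,53,-.6),(627.3,58,150,-.6),(438.3,226.2,120,5))
```

```text
top bar1 0.7 [251.3, 225.6, 258.1, 251.4] (array([437.6, 226.6]), array([88.9, 23.1]), 5.5, np.float64(28.6), 153)
top bar1 0.6 [284.4, 180.4, 291.6, 195.4] (array([604.5, 113.8]), array([44.8, 19.3]), -1.3, np.float64(67.4), 84)
t 18.02 pos [625.5  57.9 128.7] yaw -0.58 tilt [-0.0027  0.0006] open 20.1 grip 79.6 F [-1.   0.2 -4.3]
(627.3, 58, 53, -0.6) turn 0.0 shift [ 0.03 -0.    1.26]
(627.3, 58, 150, -0.6) turn -0.0 shift [ 0.    0.   -1.62]
(438.3, 226.2, 120, 5) turn -0.98 shift [-2.89 -3.07  0.5 ]
```

Emit:
jog_arm(commands=[0.03, 0, 0.4, 0, 0, 0, 18, 0, 0, 0.4, 0, 0, 0, 18, 0, 0, 0.3, 0, 0, 0, 18, 0, 0, 0.1, 0, 0, 0, 18, 0, 0, 0.06, 0, 0, 0, 18, 0, 0, 0, 0, 0, 0, 18, 0, 0, 0, 0, 0, 0, 30, 0, 0, 0, 0, 0, 0, 36, 0, 0, 0, 0, 0, 0, 36, 0, 0, -0.5, 0, 0, 0, 36, 0, 0, -0.6, 0, 0, 0, 40, 0, 0, -0.5, 0, 0, -0.49, 40, -0.48, -0.51, 0, 0, 0, -0.49, 40, -0.48, -0.51, 0.1, 0, 0, 0, 40, -0.48, -0.51, 0.1, 0, 0, 0, 40, -0.48, -0.51, 0.1, 0, 0, 0, 40, -0.48, -0.51, 0.1, 0, 0, 0, 40, -0.48, -0.52, 0.1, 0, 0, 0, 40, 0, 0, 0, 0, 0, 0, 40, 0, 0, 0, 0, 0, 0, 40])

```text
t: 20.52
tool_pos: [0.4419, 0.2276, 0.1203]
tool_rot: [3.138, 0.14, 0.002]
contact_force: [-0.3, 1.5, 0.2]
opening: 0.04
grip_force: 0.0
```

Run:
```python
from h import *
find("top",["bar1","emery_block"]); find("scene",["bar1"])
plan((438.3,226.2,13.5,5),(438.3,226.2,130,5),(626.7,1.5,130,-.6),(626.7,1.5,53,-.6))
```

```text
top bar1 0.73 [282.4, 167.9, 290.6, 192.4] (array([622.5, 116.3]), array([85.5, 22. ]), 1.0, np.float64(67.1), 167)
top bar1 0.73 [299.8, 161.1, 306.9, 190.5] (array([630.1,  56.1]), array([86.6, 19.3]), -1.6, np.float64(67.1), 165)
top bar1 0.56 [269.2, 226.7, 280.4, 254.2] (array([437.5, 164.3]), array([84.3, 22.4]), 5.7, np.float64(28.4), 154)
top bar1 0.5 [432.8, 158.7, 484.5, 199.2] (array([ 613.4, -448.5]), array([140.3,  96.4]), -80.0, np.float64(36.2), 71)
top emery_block 0.89 [207.0, 178.7, 224.5, 203.4] (array([599.7, 352.9]), array([87.6, 35.8]), -6.7, np.float64(20.4), 256)
top emery_block 0.67 [258.6, 115.5, 397.7, 211.0] (array([740.4, -32.8]), array([405.1, 100.9]), -87.3, np.float64(114.2), 647)
scene bar1 0.64 [337.7, 203.8, 350.0, 218.1] (array([598. , 114.8]), array([38.9, 22.8]), -0.6, np.float64(67.9), 68)
scene bar1 0.54 [341.1, 173.0, 353.4, 193.5] (array([439.4, 161.6]), array([86.2, 21.5]), 3.3, np.float64(28.9), 110)
scene bar1 0.53 [359.7, 167.3, 374.7, 191.8] (array([439.6, 225. ]), array([90.3, 21.7]), 5.3, np.float64(29.1), 113)
t 20.77 pos [442.1 227.2 120. ] yaw 5.01 tilt [0.0005 0.0001] open 40.1 grip 0.0 F [ 0.1 -0.8 -0.3]
(438.3, 226.2, 13.5, 5) turn 0.0 shift [-0.06  0.01  1.77]
(438.3, 226.2, 130, 5) turn -0.0 shift [ 0.    0.   -1.94]
(626.7, 1.5, 130, -0.6) turn 0.98 shift [3.18 3.71 0.  ]
(626.7, 1.5, 53, -0.6) turn -0.0 shift [0.   0.   1.28]
```

Emit:
jog_arm(commands=[-0.06, 0.01, 0.5, 0, 0, 0, 40, 0, 0, 0.5, 0, 0, 0, 40, 0, 0, 0.5, 0, 0, 0, 40, 0, 0, 0.27, 0, 0, 0, 40, 0, 0, 0, 0, 0, 0, 30, 0, 0, 0, 0, 0, 0, 18, 0, 0, 0, 0, 0, 0, 18, 0, 0, 0, 0, 0, 0, 18, 0, 0, -0.3, 0, 0, 0, 18, 0, 0, -0.5, 0, 0, 0, 18, 0, 0, -0.6, 0, 0, 0, 18, 0, 0, -0.54, 0, 0, 0.49, 18, 0, 0, 0, 0, 0, 0.49, 18, 0.53, 0.62, 0, 0, 0, 0, 18, 0.53, 0.62, 0, 0, 0, 0, 18, 0.53, 0.62, 0, 0, 0, 0, 18, 0.53, 0.62, 0, 0, 0, 0, 18, 0.53, 0.62, 0, 0, 0, 0, 18, 0.53, 0.61, 0, 0, 0, 0, 18, 0, 0, 0, 0, 0, 0, 18])

```text
t: 23.28
tool_pos: [0.6277, -0.0002, 0.1304]
tool_rot: [3.141, -0.02, 0.001]
contact_force: [-0.7, 1.6, -4.0]
opening: 0.0197
grip_force: 79.3
```

Run:
```python
from h import *
d,W=find("top",["bar1"])
plan((626.7,1.5,53,-.6),(626.7,1.5,150,-.6),(438,163.6,120,5))
```

```text
top bar1 0.73 [282.5, 168.2, 292.0, 194.9] (array([623.9, 115.5]), array([83.3, 21.9]), 0.3, np.float64(67.5), 151)
top bar1 0.66 [267.0, 227.4, 279.4, 252.4] (array([437.6, 164.3]), array([85.6, 21.7]), 4.6, np.float64(28.5), 148)
top bar1 0.6 [322.0, 183.5, 328.2, 188.2] (array([ 5.912e+02, -5.000e-01]), array([20.8, 18.1]), 88.1, np.float64(144.1), 49)
top bar1 0.53 [257.3, 115.9, 395.7, 213.6] (array([750.4, -33. ]), array([406.6,  96.5]), 88.9, np.float64(115.0), 743)
top bar1 0.48 [305.7, 179.1, 306.3, 189.8] (array([604.6,  52.1]), array([41.2,  9.6]), -1.6, np.float64(67.1), 42)
t 23.38 pos [625.9   2.4 129.7] yaw -0.58 tilt [-0.0015  0.0006] open 19.8 grip 79.3 F [-0.2  0.7 -4. ]
(626.7, 1.5, 53, -0.6) turn 0.0 shift [0.01 0.01 1.28]
(626.7, 1.5, 150, -0.6) turn -0.0 shift [ 0.    0.   -1.62]
(438, 163.6, 120, 5) turn -0.98 shift [-2.9  -2.97  0.5 ]
```

Emit:
jog_arm(commands=[0.01, 0.01, 0.4, 0, 0, 0, 18, 0, 0, 0.4, 0, 0, 0, 18, 0, 0, 0.3, 0, 0, 0, 18, 0, 0, 0.1, 0, 0, 0, 18, 0, 0, 0.08, 0, 0, 0, 18, 0, 0, 0, 0, 0, 0, 18, 0, 0, 0, 0, 0, 0, 30, 0, 0, 0, 0, 0, 0, 36, 0, 0, 0, 0, 0, 0, 36, 0, 0, -0.5, 0, 0, 0, 36, 0, 0, -0.6, 0, 0, 0, 40, 0, 0, -0.5, 0, 0, -0.49, 40, -0.48, -0.5, 0, 0, 0, -0.49, 40, -0.48, -0.5, 0.1, 0, 0, 0, 40, -0.48, -0.5, 0.1, 0, 0, 0, 40, -0.48, -0.5, 0.1, 0, 0, 0, 40, -0.48, -0.49, 0.1, 0, 0, 0, 40, -0.5, -0.48, 0.1, 0, 0, 0, 40, 0, 0, 0, 0, 0, 0, 40, 0, 0, 0, 0, 0, 0, 40])

```text
t: 25.88
tool_pos: [0.4401, 0.1653, 0.1198]
tool_rot: [3.138, 0.14, 0.003]
contact_force: [0.5, 0.0, -0.9]
opening: 0.04
grip_force: 0.0
```

```bash
cat >> h.py <<'E'
def blobs(cam,box,zlo,zhi,mn=40):
    """connected patches of the cloud in a box (mm) and height band"""
    d=eyes.get_image(cam); W=cloud(d)*1000
    x,y,z=W[...,0],W[...,1],W[...,2]
    m=((x>box[0])&(x<box[1])&(y>box[2])&(y<box[3])&(z>zlo)&(z<zhi)).astype(np.uint8)
    n,l=cv2.connectedComponents(m,connectivity=4)
    for i in range(1,n):
        if (l==i).sum()>=mn: print(cam,rect(W/1000,l==i,zlo/1000,zhi/1000))
    return d
E
python3 - <<'E'
from h import *
blobs("top",(560,700,-110,170),63.5,75)
find("top",["bar1"])
plan((438,163.6,13.5,5),(438,163.6,130,5),(626.1,-54.5,130,-.6),(626.1,-54.5,53,-.6))
E
```

```text
top (array([628.4,  56.2]), array([88.8, 19.2]), -1.5, np.float64(67.4), 178)
top (array([ 6.266e+02, -1.000e-01]), array([89.7, 21.2]), 0.6, np.float64(67.2), 172)
top (array([624.1, 116.1]), array([89.3, 21.7]), 0.7, np.float64(67.4), 174)
top bar1 0.53 [321.4, 165.8, 325.1, 191.2] (array([625.3,  -0.7]), array([86.1, 19. ]), -1.7, np.float64(67.4), 149)
top bar1 0.45 [282.6, 165.3, 292.9, 192.1] (array([625.3, 116.2]), array([86.7, 22.3]), 1.1, np.float64(67.6), 173)
top bar1 0.44 [300.0, 163.1, 307.8, 193.1] (array([628.5,  56.2]), array([89.1, 19.2]), -1.6, np.float64(67.2), 170)
t 26.02 pos [440.4 164.9 119.7] yaw 5.02 tilt [0.001 0.   ] open 40.1 grip 0.0 F [ 0.3  0.6 -0.5]
(438, 163.6, 13.5, 5) turn 0.0 shift [-0.04  0.02  1.77]
(438, 163.6, 130, 5) turn -0.0 shift [ 0.    0.   -1.94]
(626.1, -54.5, 130, -0.6) turn 0.98 shift [3.17 3.6  0.  ]
(626.1, -54.5, 53, -0.6) turn -0.0 shift [0.   0.   1.28]
```

Emit:
jog_arm(commands=[-0.04, 0.02, 0.5, 0, 0, 0, 40, 0, 0, 0.5, 0, 0, 0, 40, 0, 0, 0.5, 0, 0, 0, 40, 0, 0, 0.27, 0, 0, 0, 40, 0, 0, 0, 0, 0, 0, 30, 0, 0, 0, 0, 0, 0, 18, 0, 0, 0, 0, 0, 0, 18, 0, 0, 0, 0, 0, 0, 18, 0, 0, -0.3, 0, 0, 0, 18, 0, 0, -0.5, 0, 0, 0, 18, 0, 0, -0.6, 0, 0, 0, 18, 0, 0, -0.54, 0, 0, 0.49, 18, 0, 0, 0, 0, 0, 0.49, 18, 0.53, 0.6, 0, 0, 0, 0, 18, 0.53, 0.6, 0, 0, 0, 0, 18, 0.53, 0.6, 0, 0, 0, 0, 18, 0.53, 0.6, 0, 0, 0, 0, 18, 0.53, 0.6, 0, 0, 0, 0, 18, 0.53, 0.6, 0, 0, 0, 0, 18, 0, 0, 0, 0, 0, 0, 18])

```text
t: 28.52
tool_pos: [0.6263, -0.0563, 0.1277]
tool_rot: [3.141, -0.019, -0.003]
contact_force: [-0.2, 1.0, -4.4]
opening: 0.02
grip_force: 79.4
```

Run:
```python
from h import *
blobs("top",(560,700,-110,170),63.5,75)
find("top",["bar1"])
plan((626.1,-54.5,53,-.6),(626.1,-54.5,150,-.6),(554,-195,150,-.6))
```

```text
top (array([628.8,  56.2]), array([89.3, 19.1]), -1.5, np.float64(67.1), 175)
top (array([625.3, 116.1]), array([86.8, 21.7]), 0.9, np.float64(67.3), 178)
top bar1 0.64 [299.9, 162.0, 306.9, 191.2] (array([628.6,  56.2]), array([89.4, 19.2]), -1.6, np.float64(67.4), 166)
top bar1 0.6 [338.2, 181.1, 349.2, 192.2] (array([591.2, -55.5]), array([20.8, 18. ]), -1.8, np.float64(141.7), 44)
top bar1 0.59 [284.4, 167.6, 290.8, 194.6] (array([625.5, 115.6]), array([86.8, 21.2]), 1.6, np.float64(67.5), 167)
t 28.68 pos [624.5 -53.2 127.7] yaw -0.52 tilt [-0.0031  0.0009] open 19.8 grip 79.4 F [-0.   0.2 -4.2]
(626.1, -54.5, 53, -0.6) turn 0.01 shift [0.03 0.02 1.25]
(626.1, -54.5, 150, -0.6) turn -0.0 shift [ 0.    0.   -1.62]
(554, -195, 150, -0.6) turn -0.0 shift [-1.18  2.35  0.  ]
```

Emit:
jog_arm(commands=[0.03, 0.02, 0.4, 0, 0, 0, 18, 0, 0, 0.4, 0, 0, 0, 18, 0, 0, 0.3, 0, 0, 0, 18, 0, 0, 0.1, 0, 0, 0, 18, 0, 0, 0.05, 0, 0, 0, 18, 0, 0, 0, 0, 0, 0, 18, 0, 0, 0, 0, 0, 0, 30, 0, 0, 0, 0, 0, 0, 36, 0, 0, 0, 0, 0, 0, 36, 0, 0, -0.5, 0, 0, 0, 36, 0, 0, -0.6, 0, 0, 0, 36, 0, 0, -0.5, 0, 0, 0, 36, -0.3, 0.59, 0, 0, 0, 0, 0, -0.3, 0.59, 0, 0, 0, 0, 0, -0.3, 0.59, 0, 0, 0, 0, 0, -0.28, 0.58, 0, 0, 0, 0, 0, 0, 0, 0, 0, 0, 0, 0, 0, 0, 0, 0, 0, 0, 0])

```text
t: 30.92
tool_pos: [0.5558, -0.1951, 0.1506]
tool_rot: [-3.141, 0.015, -0.001]
contact_force: [-0.1, 0.4, 0.3]
opening: -0.0
grip_force: 0.0
```

Run:
```python
from h import *
d=blobs("top",(560,700,-110,170),63.5,75)
blobs("scene",(560,700,-110,170),63.5,75)
find("top",["bar1","emery_block"])
cv2.imwrite("pics/t2.png",cv2.resize(d["image"][90:290,150:470],None,fx=2.5,fy=2.5)[...,::-1])
plan((554,-195,78,-.6),(554,-195,34,-.6))
```

```text
top (array([628.6,  56.2]), array([89.1, 19.2]), -1.5, np.float64(67.0), 187)
top (array([ 6.269e+02, -2.000e-01]), array([89.2, 21.4]), 0.5, np.float64(67.2), 175)
top (array([627.1, -56.8]), array([86.5, 21.6]), 1.1, np.float64(67.3), 170)
top (array([625.5, 116.1]), array([87. , 22.2]), 1.2, np.float64(67.4), 177)
scene (array([597.8, 115.3]), array([38.1, 22. ]), -1.1, np.float64(67.0), 68)
scene (array([600.2,  56.3]), array([36. , 20.9]), -8.4, np.float64(68.4), 60)
scene (array([599.4,  -0.9]), array([37.4, 21. ]), -7.5, np.float64(68.2), 65)
scene (array([598.8, -57.5]), array([34.5, 21. ]), -4.4, np.float64(67.8), 63)
top bar1 0.76 [303.0, 163.6, 307.5, 194.0] (array([628.5,  56.2]), array([89. , 19.2]), -1.5, np.float64(67.2), 182)
top bar1 0.71 [334.4, 163.9, 346.0, 190.7] (array([627. , -56.5]), array([85.9, 20.9]), 1.2, np.float64(67.2), 169)
top bar1 0.58 [318.3, 161.9, 326.8, 189.5] (array([ 6.268e+02, -2.000e-01]), array([89.4, 21.4]), 0.7, np.float64(67.4), 173)
top bar1 0.53 [282.4, 164.9, 290.7, 192.9] (array([625.2, 115.9]), array([86.7, 21.2]), 0.6, np.float64(67.1), 167)
top emery_block 0.56 [209.1, 179.0, 223.2, 205.4] (array([599.7, 352.5]), array([86.8, 36.5]), -5.1, np.float64(20.8), 243)
t 31.18 pos [ 555.9 -194.5  150.3] yaw -0.45 tilt [0.     0.0001] open 0.0 grip 0.0 F [-0.6 -0.3  0.7]
(554, -195, 78, -0.6) turn 0.03 shift [-0.03  0.01  1.2 ]
(554, -195, 34, -0.6) turn -0.0 shift [0.   0.   0.73]
```

View pics/t2.png

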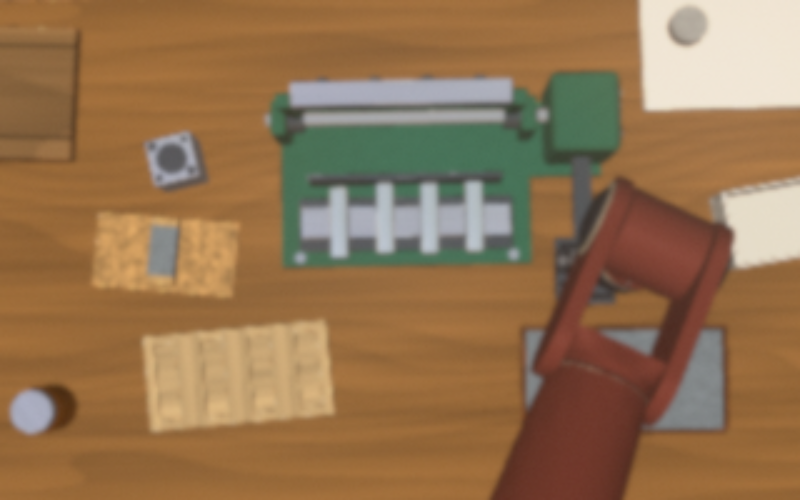

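Emit:
jog_arm(commands=[-0.03, 0.01, 0.4, 0, 0, 0, 0, 0, 0, 0.4, 0, 0, 0, 0, 0, 0, 0.4, 0, 0, 0, 0, 0, 0, 0.07, 0, 0, 0, 0, 0, 0, 0.07, 0, 0, 0, 0, 0, 0, 0.07, 0, 0, 0, 0, 0, 0, 0.07, 0, 0, 0, 0, 0, 0, 0.07, 0, 0, 0, 0, 0, 0, 0.07, 0, 0, 0, 0, 0, 0, 0.07, 0, 0, 0, 0, 0, 0, 0.07, 0, 0, 0, 0, 0, 0, 0.07, 0, 0, 0, 0, 0, 0, 0.07, 0, 0, 0, 0, 0, 0, 0.03, 0, 0, 0, 0, 0, 0, 0, 0, 0, 0, 0])

```text
t: 33.05
tool_pos: [0.556, -0.1959, 0.0365]
tool_rot: [3.141, -0.015, 0.008]
contact_force: [-1.3, 4.4, 10.7]
opening: 0.0
grip_force: 5.3
```

Run:
```python
from h import *
d=eyes.get_image("scene")
cv2.imwrite("pics/s2.png",cv2.resize(d["image"][120:320,100:420],None,fx=2.5,fy=2.5)[...,::-1])
plan((554,-195,33,-.6))
```

```text
t 33.1 pos [ 556.  -195.9   36.6] yaw -0.53 tilt [ 0.0048 -0.0002] open -0.0 grip 5.3 F [-0.1  4.6 10.9]
(554, -195, 33, -0.6) turn 0.01 shift [-0.03 -0.01  0.06]
```

View pics/s2.png

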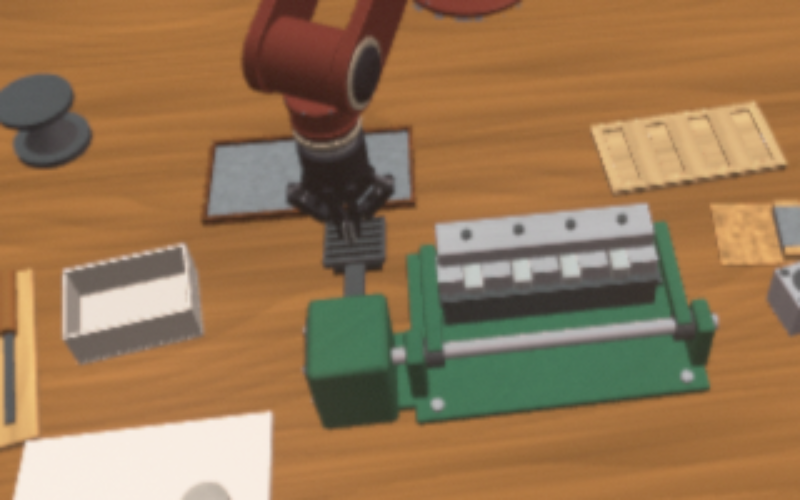

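Emit:
jog_arm(commands=[0, 0, 0.04, 0, 0, 0, 0, 0, 0, 0.04, 0, 0, 0, 0, 0, 0, 0.02, 0, 0, 0, 0, 0, 0, 0, 0, 0, 0, 0])

```text
t: 33.6
tool_pos: [0.5565, -0.196, 0.0344]
tool_rot: [-3.141, 0.014, -0.006]
contact_force: [-10.7, 8.7, 29.4]
opening: -0.0001
grip_force: 15.9
```

Emit:
jog_arm(commands=[0, 0, 0.01, 0, 0, 0, 0, 0, 0, 0, 0, 0, 0, 0, 0, 0, 0, 0, 0, 0, 0, 0, 0, 0, 0, 0, 0, 0, 0, 0, 0, 0, 0, 0, 0, 0, 0, 0, 0, 0, 0, 0, 0, 0, 0, 0, 0, 0, 0, 0, 0, 0, 0, 0, 0, 0, 0, 0, 0, 0, 0, 0, 0, 0, 0, 0, 0, 0, 0, 0, 0, 0, 0, 0, 0, 0, 0, 0, 0, 0, 0, 0, 0, 0, 0, 0, 0, 0, 0, 0, 0])

```text
t: 35.22
tool_pos: [0.5565, -0.196, 0.0344]
tool_rot: [-3.141, 0.014, -0.006]
contact_force: [-11.5, 9.8, 33.9]
opening: -0.0002
grip_force: 17.5
```

Run:
```python
from h import *
d=eyes.get_image("scene"); W=cloud(d)
x,y,z=W[...,0]*1000,W[...,1]*1000,W[...,2]*1000
m=(abs(x-626)<140)&(abs(y-29)<120)&(z>68)&(x<720)
P=np.c_[x[m],y[m],z[m]]; print(len(P)); A=np.c_[P[:,:2]-[626,29],np.ones(len(P))]; 
top=P[:,2]>np.percentile(P[:,2],50); print(np.round(np.linalg.lstsq(A[top],P[top,2],rcond=None)[0],3),np.round(np.percentile(P,[2,50,98],axis=0),1))
plan()
```

```text
1513
[-0.    -0.    97.202] [[605.  -86.   68.7]
 [638.2  26.9  94.9]
 [663.7 143.6 101.2]]
t 35.27 pos [ 556.5 -196.    34.3] yaw -0.51 tilt [0.0039 0.0001] open -0.4 grip 17.5 F [-11.6   9.3  32.7]
```

Emit:
jog_arm(commands=[0, 0, -0.1, 0, 0, 0, 0, 0, 0, -0.1, 0, 0, 0, 0, 0, 0, -0.1, 0, 0, 0, 0, 0, 0, -0.1, 0, 0, 0, 0, 0, 0, -0.1, 0, 0, 0, 0, 0, 0, -0.1, 0, 0, 0, 0, 0, 0, -0.1, 0, 0, 0, 0, 0, 0, -0.1, 0, 0, 0, 0, 0, 0, -0.1, 0, 0, 0, 0, 0, 0, -0.4, 0, 0, 0, 36, 0, 0, -0.5, 0, 0, 0, 36, 0, 0, -0.3, 0, 0, 0, 36, 0, 0, 0, 0, 0, 0, 36, 0, 0, 0, 0, 0, 0, 36])

```text
t: 37.02
tool_pos: [0.553, -0.1956, 0.1526]
tool_rot: [-3.141, 0.015, 0.003]
contact_force: [1.2, -0.3, -0.5]
opening: 0.0358
grip_force: 0.0
```

Run:
```python
from h import *
blobs("top",(540,715,-110,170),63.5,75)
find("top",["head","emery_block","finished_tray"])
plan((626,-56.7,150,0),(626,-56.7,53,0),(626,-56.7,150,0),(412,-344.5,150,-1),(412,-344.5,13.5,-1))
```

```text
top (array([628.2, -56.9]), array([89.3, 21.6]), 1.3, np.float64(67.4), 171)
top (array([628.6,  56.2]), array([89.1, 19.2]), -1.6, np.float64(67.2), 182)
top (array([ 6.27e+02, -3.00e-01]), array([89.4, 21.6]), 0.8, np.float64(67.1), 178)
top (array([624.4, 116.2]), array([89.5, 21.8]), 0.8, np.float64(67.2), 179)
top head 0.95 [260.1, 119.0, 361.7, 142.3] (array([752.4,  30.2]), array([247.2,  29.3]), 89.5, np.float64(220.3), 835)
top emery_block 0.57 [207.7, 177.2, 220.5, 203.3] (array([599.5, 352.7]), array([86.3, 36. ]), -7.3, np.float64(21.3), 239)
top finished_tray 0.87 [361.2, 218.0, 443.0, 262.9] (array([ 413.2, -251.1]), array([271. , 140.8]), 88.2, np.float64(10.1), 589)
top finished_tray 0.4 [204.5, 221.8, 280.7, 264.3] (array([432.7, 258.1]), array([244.8, 124.1]), -86.0, np.float64(12.0), 1818)
t 37.27 pos [ 553.2 -195.6  152.7] yaw -0.52 tilt [-0.0017  0.0009] open 36.2 grip 0.0 F [ 0.1 -0.4 -0.2]
(626, -56.7, 150, 0) turn -0.09 shift [ 1.21 -2.32  0.05]
(626, -56.7, 53, 0) turn -0.0 shift [0.   0.   1.62]
(626, -56.7, 150, 0) turn -0.0 shift [ 0.    0.   -1.62]
(412, -344.5, 150, -1) turn 0.17 shift [-3.48  4.86  0.  ]
(412, -344.5, 13.5, -1) turn -0.0 shift [0.   0.   2.28]
```

Emit:
jog_arm(commands=[0.3, -0.58, 0.01, 0, 0, -0.09, 36, 0.3, -0.58, 0.01, 0, 0, 0, 36, 0.3, -0.58, 0.01, 0, 0, 0, 36, 0.31, -0.58, 0.01, 0, 0, 0, 36, 0, 0, 0, 0, 0, 0, 36, 0, 0, 0.5, 0, 0, 0, 36, 0, 0, 0.5, 0, 0, 0, 36, 0, 0, 0.4, 0, 0, 0, 36, 0, 0, 0.22, 0, 0, 0, 36, 0, 0, 0, 0, 0, 0, 30, 0, 0, 0, 0, 0, 0, 18, 0, 0, 0, 0, 0, 0, 18, 0, 0, 0, 0, 0, 0, 18, 0, 0, 0, 0, 0, 0, 18, 0, 0, -0.4, 0, 0, 0, 18, 0, 0, -0.6, 0, 0, 0, 18, 0, 0, -0.6, 0, 0, 0, 18, 0, 0, 0, 0, 0, 0, 18])

```text
t: 39.52
tool_pos: [0.6289, -0.0572, 0.1539]
tool_rot: [3.14, -0.0, 0.011]
contact_force: [0.0, 0.0, -3.5]
opening: 0.0195
grip_force: 79.1
```

Run:
```python
from h import *
plan((411,-343.8,145,-1),(411,-343.8,14,-1),(411,-343.8,150,-1),(626.5,-.3,150,0))
```

```text
t 39.52 pos [628.9 -57.2 153.9] yaw -0.0 tilt [ 0.0071 -0.0013] open 19.5 grip 79.1 F [ 0.   0.  -3.5]
(411, -343.8, 145, -1) turn 0.17 shift [-3.55  4.84  0.15]
(411, -343.8, 14, -1) turn -0.0 shift [0.   0.   2.18]
(411, -343.8, 150, -1) turn -0.0 shift [ 0.    0.   -2.27]
(626.5, -0.3, 150, 0) turn -0.17 shift [ 3.59 -5.72  0.  ]
```

Emit:
jog_arm(commands=[-0.39, 0.54, 0, 0, 0, 0.17, 18, -0.39, 0.54, 0, 0, 0, 0, 18, -0.39, 0.54, 0, 0, 0, 0, 18, -0.39, 0.54, 0, 0, 0, 0, 18, -0.39, 0.54, 0, 0, 0, 0, 18, -0.39, 0.54, 0, 0, 0, 0, 18, -0.39, 0.54, 0, 0, 0, 0, 18, -0.39, 0.54, 0, 0, 0, 0, 18, -0.42, 0.52, 0, 0, 0, 0, 18, 0, 0, 0.5, 0, 0, 0, 18, 0, 0, 0.5, 0, 0, 0, 18, 0, 0, 0.5, 0, 0, 0, 18, 0, 0, 0.3, 0, 0, 0, 18, 0, 0, 0, 0, 0, 0, 18])

```text
t: 41.28
tool_pos: [0.4083, -0.3422, 0.0394]
tool_rot: [-3.137, 0.027, 0.006]
contact_force: [0.5, 0.3, -4.8]
opening: 0.0196
grip_force: 79.2
```

Run:
```python
from h import *
find("top",["bar1"])
plan((411,-343.8,14,-1))
```

```text
top bar1 0.74 [283.1, 165.8, 290.0, 194.9] (array([625.4, 116.2]), array([86.7, 19.6]), -1.5, np.float64(68.1), 148)
top bar1 0.67 [300.5, 160.1, 308.5, 190.9] (array([627.1,  56.2]), array([85.8, 19.2]), -1.5, np.float64(67.2), 159)
top bar1 0.53 [425.5, 232.7, 435.3, 239.5] (array([ 438. , -340.2]), array([28.7, 20.1]), 0.8, np.float64(51.7), 50)
top bar1 0.47 [320.6, 164.8, 324.7, 189.4] (array([627.,  -0.]), array([89.4, 20.9]), 0.6, np.float64(67.6), 155)
top bar1 0.38 [255.8, 117.3, 397.0, 214.9] (array([742.8, -32.5]), array([405.8, 100.4]), -88.1, np.float64(114.4), 676)
t 41.38 pos [ 410.2 -344.2   42.7] yaw -0.98 tilt [ 0.0005 -0.0005] open 19.9 grip 79.2 F [ 0.5 -1.  -4. ]
(411, -343.8, 14, -1) turn 0.0 shift [ 0.01 -0.01  0.48]
```

Emit:
jog_arm(commands=[0.01, -0.01, 0.3, 0, 0, 0, 18, 0, 0, 0.14, 0, 0, 0, 18, 0, 0, 0.04, 0, 0, 0, 18, 0, 0, 0, 0, 0, 0, 18, 0, 0, 0, 0, 0, 0, 26, 0, 0, 0, 0, 0, 0, 32, 0, 0, 0, 0, 0, 0, 32, 0, 0, -0.6, 0, 0, 0, 32, 0, 0, -0.8, 0, 0, 0, 36, 0, 0, -0.87, 0, 0, -0.17, 36, 0.4, -0.63, 0, 0, 0, 0, 36, 0.4, -0.63, 0, 0, 0, 0, 36, 0.4, -0.63, 0, 0, 0, 0, 36, 0.4, -0.63, 0, 0, 0, 0, 36, 0.4, -0.63, 0, 0, 0, 0, 36, 0.4, -0.63, 0, 0, 0, 0, 36, 0.4, -0.64, 0, 0, 0, 0, 36, 0.4, -0.65, 0, 0, 0, 0, 36, 0.4, -0.65, 0, 0, 0, 0, 36, 0, 0, 0, 0, 0, 0, 36])

```text
t: 43.88
tool_pos: [0.6275, 0.0022, 0.1494]
tool_rot: [-3.141, -0.006, -0.0]
contact_force: [0.0, -0.8, -0.3]
opening: 0.036
grip_force: 0.0
```

Run:
```python
from h import *
blobs("top",(340,480,-385,-120),22,40)
blobs("scene",(540,715,-110,170),63.5,75)
plan((626.5,-.3,53,0),(626.5,-.3,145,0),(412,-281.8,145,-1))
```

```text
top (array([ 430.2, -352.1]), array([88.1, 23.2]), -0.0, np.float64(27.8), 187)
scene (array([597.8, 115.2]), array([37.8, 21.5]), -2.0, np.float64(67.6), 66)
scene (array([599.8,  56.4]), array([34.8, 21. ]), -8.4, np.float64(67.5), 61)
scene (array([598.6,  -0.8]), array([37.2, 21.1]), -7.4, np.float64(68.4), 64)
t 43.98 pos [ 6.264e+02 -1.000e-01  1.492e+02] yaw 0.03 tilt [-0.0008 -0.0004] open 36.4 grip 0.0 F [-0.1 -0.3 -0.4]
(626.5, -0.3, 53, 0) turn 0.01 shift [0.  0.  1.6]
(626.5, -0.3, 145, 0) turn -0.0 shift [ 0.    0.   -1.53]
(412, -281.8, 145, -1) turn 0.17 shift [-3.49  4.75  0.  ]
```

Emit:
jog_arm(commands=[0, 0, 0.5, 0, 0, 0, 36, 0, 0, 0.5, 0, 0, 0, 36, 0, 0, 0.4, 0, 0, 0, 36, 0, 0, 0.2, 0, 0, 0, 36, 0, 0, 0, 0, 0, 0, 30, 0, 0, 0, 0, 0, 0, 18, 0, 0, 0, 0, 0, 0, 18, 0, 0, 0, 0, 0, 0, 18, 0, 0, 0, 0, 0, 0, 18, 0, 0, -0.4, 0, 0, 0, 18, 0, 0, -0.55, 0, 0, 0, 18, 0, 0, -0.58, 0, 0, 0.17, 18, -0.5, 0.68, 0, 0, 0, 0, 18, -0.5, 0.68, 0, 0, 0, 0, 18, -0.5, 0.68, 0, 0, 0, 0, 18, -0.5, 0.68, 0, 0, 0, 0, 18, -0.5, 0.68, 0, 0, 0, 0, 18, -0.5, 0.68, 0, 0, 0, 0, 18, -0.49, 0.67, 0, 0, 0, 0, 18, 0, 0, 0, 0, 0, 0, 18])

```text
t: 46.48
tool_pos: [0.4104, -0.2832, 0.1447]
tool_rot: [-3.141, 0.035, 0.001]
contact_force: [1.3, 1.3, -4.2]
opening: 0.0196
grip_force: 79.4
```

Run:
```python
from h import *
find("scene",["bar1"])
plan((412,-281.8,14,-1),(412,-281.8,150,-1),(626.5,56.6,150,-1))
```

```text
scene bar1 0.53 [200.1, 149.0, 209.5, 173.9] (array([ 415. , -285.1]), array([87.6, 21.2]), 1.8, np.float64(158.9), 109)
scene bar1 0.46 [341.6, 206.0, 351.1, 215.2] (array([598.6, 115.5]), array([37.8, 22. ]), 3.0, np.float64(68.1), 67)
scene bar1 0.44 [190.8, 186.4, 197.1, 208.1] (array([ 432.2, -354.8]), array([90.9, 21.4]), 0.4, np.float64(29.4), 139)
t 46.58 pos [ 412.  -281.2  144.8] yaw -1.06 tilt [-0.0001  0.0015] open 19.6 grip 79.4 F [-0.2  1.  -3.9]
(412, -281.8, 14, -1) turn -0.01 shift [0.   0.01 2.18]
(412, -281.8, 150, -1) turn -0.0 shift [ 0.    0.   -2.27]
(626.5, 56.6, 150, -1) turn -0.0 shift [ 3.48 -5.7   0.  ]
```

Emit:
jog_arm(commands=[0, 0.01, 0.6, 0, 0, 0, 18, 0, 0, 0.6, 0, 0, 0, 18, 0, 0, 0.6, 0, 0, 0, 18, 0, 0, 0.3, 0, 0, 0, 18, 0, 0, 0.08, 0, 0, 0, 18, 0, 0, 0, 0, 0, 0, 18, 0, 0, 0, 0, 0, 0, 26, 0, 0, 0, 0, 0, 0, 34, 0, 0, 0, 0, 0, 0, 34, 0, 0, -0.6, 0, 0, 0, 34, 0, 0, -0.8, 0, 0, 0, 36, 0, 0, -0.87, 0, 0, 0, 36, 0.43, -0.71, 0, 0, 0, 0, 36, 0.43, -0.71, 0, 0, 0, 0, 36, 0.43, -0.71, 0, 0, 0, 0, 36, 0.43, -0.71, 0, 0, 0, 0, 36, 0.44, -0.71, 0, 0, 0, 0, 36, 0.44, -0.71, 0, 0, 0, 0, 36, 0.44, -0.72, 0, 0, 0, 0, 36, 0.44, -0.72, 0, 0, 0, 0, 36])

```text
t: 49.08
tool_pos: [0.6278, 0.0577, 0.1511]
tool_rot: [3.141, -0.027, 0.001]
contact_force: [0.4, -0.5, 1.1]
opening: 0.0359
grip_force: 0.0
```

Run:
```python
from h import *
blobs("top",(340,480,-385,-120),22,40)
blobs("scene",(540,715,-110,170),63.5,75)
plan((626.5,56.6,53,-1),(626.5,56.6,145,-1),(413,-219.8,145,-1))
```

```text
top (array([ 430.2, -351.9]), array([88.1, 22.3]), 0.5, np.float64(28.0), 192)
top (array([ 412.9, -280.6]), array([87.5, 21.1]), -2.1, np.float64(27.9), 192)
scene (array([598.2, 115.1]), array([38.2, 21.4]), -1.2, np.float64(67.4), 68)
scene (array([600.1,  55.6]), array([32.1, 20.3]), -0.0, np.float64(68.1), 58)
t 49.17 pos [628.7  59.9 151.1] yaw -0.74 tilt [0.0014 0.0013] open 36.1 grip 0.0 F [ 0.2 -0.3  0.2]
(626.5, 56.6, 53, -1) turn 0.04 shift [-0.03  0.05  1.63]
(626.5, 56.6, 145, -1) turn -0.0 shift [ 0.    0.   -1.53]
(413, -219.8, 145, -1) turn -0.0 shift [-3.48  4.67  0.  ]
```

Emit:
jog_arm(commands=[-0.03, 0.05, 0.5, 0, 0, 0.04, 36, 0, 0, 0.5, 0, 0, 0, 36, 0, 0, 0.4, 0, 0, 0, 36, 0, 0, 0.23, 0, 0, 0, 36, 0, 0, 0, 0, 0, 0, 30, 0, 0, 0, 0, 0, 0, 18, 0, 0, 0, 0, 0, 0, 18, 0, 0, 0, 0, 0, 0, 18, 0, 0, 0, 0, 0, 0, 18, 0, 0, -0.4, 0, 0, 0, 18, 0, 0, -0.55, 0, 0, 0, 18, 0, 0, -0.58, 0, 0, 0, 18, -0.5, 0.67, 0, 0, 0, 0, 18, -0.5, 0.67, 0, 0, 0, 0, 18, -0.5, 0.67, 0, 0, 0, 0, 18, -0.5, 0.67, 0, 0, 0, 0, 18, -0.5, 0.67, 0, 0, 0, 0, 18, -0.5, 0.66, 0, 0, 0, 0, 18, -0.48, 0.66, 0, 0, 0, 0, 18, 0, 0, 0, 0, 0, 0, 18])

```text
t: 51.68
tool_pos: [0.4086, -0.2244, 0.1446]
tool_rot: [3.141, -0.041, -0.001]
contact_force: [0.6, 0.1, -3.8]
opening: 0.0198
grip_force: 79.4
```

Run:
```python
from h import *
find("scene",["bar1"])
plan((413,-219.8,14,-1),(413,-219.8,150,-1),(625.5,115.5,150,-.5))
```

```text
scene bar1 0.76 [188.0, 186.5, 194.3, 208.5] (array([ 432.7, -354.4]), array([85.6, 22. ]), 0.1, np.float64(29.4), 130)
scene bar1 0.68 [220.6, 147.4, 231.5, 170.4] (array([ 413.7, -226.7]), array([89.7, 18.2]), 0.6, np.float64(159.5), 125)
scene bar1 0.52 [208.6, 177.4, 217.4, 204.3] (array([ 415.6, -283.8]), array([93.5, 22.5]), -0.8, np.float64(29.3), 138)
scene bar1 0.45 [408.8, 223.4, 435.4, 253.4] (array([713.6, 327. ]), array([61.9, 60.2]), -78.8, np.float64(61.0), 344)
t 51.77 pos [ 410.1 -222.5  144.7] yaw -1.29 tilt [0.0002 0.0007] open 19.7 grip 79.4 F [-0.4  0.9 -4.6]
(413, -219.8, 14, -1) turn -0.05 shift [ 0.05 -0.05  2.18]
(413, -219.8, 150, -1) turn -0.0 shift [ 0.    0.   -2.27]
(625.5, 115.5, 150, -0.5) turn -0.09 shift [ 3.49 -5.62  0.  ]
```

Emit:
jog_arm(commands=[0.05, -0.05, 0.6, 0, 0, -0.05, 18, 0, 0, 0.6, 0, 0, 0, 18, 0, 0, 0.6, 0, 0, 0, 18, 0, 0, 0.3, 0, 0, 0, 18, 0, 0, 0.08, 0, 0, 0, 18, 0, 0, 0, 0, 0, 0, 18, 0, 0, 0, 0, 0, 0, 26, 0, 0, 0, 0, 0, 0, 34, 0, 0, 0, 0, 0, 0, 34, 0, 0, -0.6, 0, 0, 0, 34, 0, 0, -0.8, 0, 0, 0, 36, 0, 0, -0.87, 0, 0, -0.09, 36, 0.43, -0.7, 0, 0, 0, 0, 36, 0.43, -0.7, 0, 0, 0, 0, 36, 0.43, -0.7, 0, 0, 0, 0, 36, 0.44, -0.7, 0, 0, 0, 0, 36, 0.44, -0.7, 0, 0, 0, 0, 36, 0.44, -0.7, 0, 0, 0, 0, 36, 0.44, -0.7, 0, 0, 0, 0, 36, 0.44, -0.72, 0, 0, 0, 0, 36])

```text
t: 54.28
tool_pos: [0.6262, 0.1175, 0.1504]
tool_rot: [3.141, -0.011, 0.001]
contact_force: [0.3, -0.0, 0.0]
opening: 0.036
grip_force: 0.0
```

Run:
```python
from h import *
blobs("top",(340,480,-385,-120),22,40)
blobs("scene",(540,715,-110,170),63.5,75)
plan((625.5,115.5,53,-.5),(625.5,115.5,145,-.5),(414,-158.8,145,-1))
```

```text
top (array([ 430. , -352.4]), array([88.6, 23.5]), 1.2, np.float64(27.9), 192)
top (array([ 418.2, -219.4]), array([88. , 22.8]), 1.4, np.float64(28.0), 182)
top (array([ 413. , -280.5]), array([87.6, 22.7]), -0.6, np.float64(27.4), 188)
scene (array([598.2, 114.7]), array([38.6, 20.9]), -0.4, np.float64(68.0), 69)
t 54.38 pos [626.9 119.7 150.3] yaw -0.19 tilt [0.0012 0.0014] open 36.0 grip 0.0 F [ 0.  -0.6 -0.3]
(625.5, 115.5, 53, -0.5) turn 0.05 shift [-0.02  0.07  1.62]
(625.5, 115.5, 145, -0.5) turn -0.0 shift [ 0.    0.   -1.53]
(414, -158.8, 145, -1) turn 0.09 shift [-3.44  4.63  0.  ]
```

Emit:
jog_arm(commands=[-0.02, 0.07, 0.5, 0, 0, 0.05, 36, 0, 0, 0.5, 0, 0, 0, 36, 0, 0, 0.4, 0, 0, 0, 36, 0, 0, 0.22, 0, 0, 0, 36, 0, 0, 0, 0, 0, 0, 30, 0, 0, 0, 0, 0, 0, 18, 0, 0, 0, 0, 0, 0, 18, 0, 0, 0, 0, 0, 0, 18, 0, 0, 0, 0, 0, 0, 18, 0, 0, -0.4, 0, 0, 0, 18, 0, 0, -0.55, 0, 0, 0, 18, 0, 0, -0.58, 0, 0, 0.09, 18, -0.49, 0.66, 0, 0, 0, 0, 18, -0.49, 0.66, 0, 0, 0, 0, 18, -0.49, 0.66, 0, 0, 0, 0, 18, -0.49, 0.66, 0, 0, 0, 0, 18, -0.49, 0.66, 0, 0, 0, 0, 18, -0.49, 0.66, 0, 0, 0, 0, 18, -0.5, 0.67, 0, 0, 0, 0, 18, 0, 0, 0, 0, 0, 0, 18])

```text
t: 56.88
tool_pos: [0.4099, -0.1633, 0.1445]
tool_rot: [3.141, -0.041, -0.001]
contact_force: [-0.1, -0.1, -3.6]
opening: 0.0198
grip_force: 79.4
```

Run:
```python
from h import *
find("scene",["bar1"])
plan((413,-158.8,14,-1),(413,-158.8,150,-1))
```

```text
scene bar1 0.59 [188.8, 184.9, 197.6, 206.8] (array([ 431.4, -354.3]), array([87.9, 20.9]), 1.1, np.float64(29.4), 135)
scene bar1 0.49 [207.6, 177.2, 216.1, 201.5] (array([ 417.5, -284.4]), array([94., 22.]), -1.0, np.float64(29.3), 132)
t 56.98 pos [ 411.5 -161.5  144.7] yaw -1.3 tilt [0.0002 0.0005] open 20.0 grip 79.4 F [-0.1  0.6 -3.5]
(413, -158.8, 14, -1) turn -0.05 shift [ 0.02 -0.05  2.18]
(413, -158.8, 150, -1) turn -0.0 shift [ 0.    0.   -2.27]
```

Emit:
jog_arm(commands=[0.02, -0.05, 0.6, 0, 0, -0.05, 18, 0, 0, 0.6, 0, 0, 0, 18, 0, 0, 0.6, 0, 0, 0, 18, 0, 0, 0.3, 0, 0, 0, 18, 0, 0, 0.08, 0, 0, 0, 18, 0, 0, 0, 0, 0, 0, 18, 0, 0, 0, 0, 0, 0, 26, 0, 0, 0, 0, 0, 0, 32, 0, 0, 0, 0, 0, 0, 32, 0, 0, -0.6, 0, 0, 0, 32, 0, 0, -0.8, 0, 0, 0, 36, 0, 0, -0.8, 0, 0, 0, 36, 0, 0, -0.8, 0, 0, 0, 36, 0, -0.7, 0, 0, 0, 0, 36, 0, -0.7, 0, 0, 0, 0, 36, 0, -0.7, 0, 0, 0, 0, 36, 0, -0.7, 0, 0, 0, 0, 36, 0, -0.7, 0, 0, 0, 0, 36, 0, 0, 0, 0, 0, 0, 36, 0, 0, 0, 0, 0, 0, 36])

```text
t: 59.48
tool_pos: [0.4165, 0.0512, 0.1942]
tool_rot: [3.141, -0.025, 0.0]
contact_force: [0.2, 1.0, 0.5]
opening: 0.0357
grip_force: 0.0
```

Run:
```python
from h import *
d=blobs("top",(340,480,-385,-120),20,40)
find("top",["emery_block","dapping_block","jar","tub","mat","head","pedal_tread","finished_tray"],.5)
cv2.imwrite("pics/t3.png",cv2.resize(d["image"][90:290,150:470],None,fx=2.5,fy=2.5)[...,::-1])
plan()
```

```text
top (array([ 431.5, -351.9]), array([90.8, 23.8]), 0.2, np.float64(27.4), 201)
top (array([ 418.2, -220.2]), array([87.7, 22.3]), -0.3, np.float64(27.7), 197)
top (array([ 416.6, -159.1]), array([87.2, 22.7]), -0.0, np.float64(28.0), 189)
top (array([ 413. , -279.3]), array([87.9, 23. ]), -3.1, np.float64(27.9), 198)
top emery_block 0.78 [209.4, 178.1, 221.6, 204.1] (array([599.7, 352.4]), array([87. , 35.7]), -5.3, np.float64(20.7), 259)
top emery_block 0.57 [257.0, 120.0, 398.4, 210.4] (array([753.4, -32.9]), array([407.4, 101.2]), 88.6, np.float64(112.2), 314)
top dapping_block 0.57 [207.7, 144.8, 232.2, 165.7] (array([714.1, 328.3]), array([60.3, 59.6]), -78.1, np.float64(60.5), 302)
top jar 0.65 [155.1, 242.5, 181.2, 264.9] (array([399.3, 500.4]), array([52.8, 48.2]), -58.7, np.float64(85.1), 211)
top tub 0.68 [432.8, 159.1, 487.3, 197.8] (array([ 613.3, -448.4]), array([138.3,  93.6]), -81.6, np.float64(36.4), 69)
top mat 0.59 [185.4, 175.5, 245.0, 207.5] (array([596.1, 352.6]), array([191.5,  99.5]), 83.3, np.float64(4.7), 1157)
top head 0.72 [258.4, 118.0, 360.4, 142.7] (array([752.1,  30.2]), array([246.9,  28.8]), 89.3, np.float64(220.5), 838)
top pedal_tread 0.66 [370.6, 156.1, 396.8, 213.8] (array([ 601.7, -194.7]), array([177.4,  75.4]), -1.4, np.float64(74.8), 592)
top finished_tray 0.62 [357.6, 218.7, 443.2, 263.1] (array([ 412.7, -250.1]), array([271.3, 140.9]), 89.2, np.float64(9.1), 1512)
t 59.98 pos [416.5  51.2 194.1] yaw -0.96 tilt [-0.  0.] open 36.3 grip 0.0 F [ 0.9 -0.1  0.6]
```

View pics/t3.png

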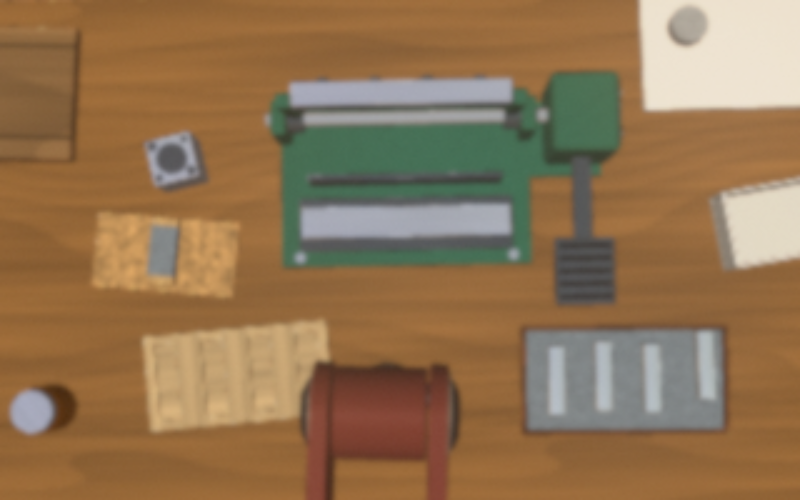

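Run:
```python
from h import *
sl=[]
for i in range(4):
    W=cloud(eyes.get_image("top"))*1000
    P=W[(abs(W[...,0]-431)<43)&(abs(W[...,1]+352)<9)&(W[...,2]>20)]
    sl.append(np.append(np.polyfit(P[:,0]-431,P[:,2],1),P[:,0].max()))
m=np.mean(sl,0); print(np.round(m,4))
if abs(m[0])<0.02:
    print(job.finish_job())
```

```text
[3.200000e-03 2.790840e+01 4.739447e+02]
the job is handed in; nothing more can be done
None
```

The job is handed in, about 60 s into the 210 s allowed. The emery block is flat on the cork mat, and all four bars were stamped together, with the pedal held at its stop for about 1.6 s. They now lie flat and apart in the finished tray. One was knocked about 2 cm toward the tray's far rim after I set it down; I checked that it still lies flat and left it there.

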